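# Dry-stroke the bench press, then hold a lamp body in its corner stops

### The job

Ready the bench press for fitting a bush: with its bed still empty, pull the sprung lever right down to its stop and let it come all the way back up. Then take the long aluminium lamp bar, lay it flat on the bed with its far end under the ram, and press it firmly into the corner so that its end is flush against the end stop and its long side flush against the side stop. Finish while still holding it pressed against both stops, with the lever up; leave the short bar and the other things on the bench where they are.

Things in the scene. Friction and masses are not known exactly. Their poses are not given: they have to be found in the camera images.
- press: Bench lever press, fixed; place and turn (up to 15 deg) vary. Origin on the bench under the bed; x along the bed from its open front (robot side) to the column, y left, z up. Steel bed x -160..180, y -85..85 mm, top 30 mm above the bench. Green frame, 60 mm wide (y -30..30): column x 115..175; head overhanging the bed x 25..175, z 130..215 (all in mm, press axes).
- ram: Square steel ram, 26 mm, with a round tip, hanging under the press's head at press x 43, y 0. Origin at its tip, 115 mm above the bench with the lever up, 72 mm with the lever down.
- end_stop: Low fixed steel bar across the bed, 20 x 130 x 18 mm, standing on the bed. Its stop face looks to press -x (towards the robot) and lies at press x = 60 mm; it spans press y -60..70. Origin on that face at press y = 0, at bed-top height.
- side_stop: Low fixed steel bar along the bed, 65 x 20 x 18 mm, standing on the bed. Its stop face looks to press -y (the lever's side) and lies at press y = 22.5 mm; it spans press x -5..60, so it guides only the far 65 mm of the long bar. Origin on that face at its far end (the corner), at bed-top height.
- corner (a point): Point on the bed top where the faces of the end stop and the side stop meet (press x 60, y 22.5, z 30 mm); axes as the press. The seated long bar reaches from here 150 mm to -x and 45 mm to -y: its centre lies at -75, -22.5.
- lever (a joint): Lever angle in rad: 0 = up, at rest; it grows as the handle is pulled towards the robot and down, to a hard stop at 0.96. A spring returns it to 0 by itself when let go: about 3 N at the handle at the top, 8 N at the stop. The ram goes down and up with it.
- lever_grip (a point): Grip point on the axis of the lever's black cross handle: a round bar 22 mm thick, 105 mm long, along press y, right (-y) of the head: press y -55..-160, this point at -115. At rest 118 mm above and 55 mm in front (-x) of the hinge, 288 mm above the bench. It moves with the lever.
- lever_hinge (a point): Point on the lever's hinge axis (which runs along the press's y axis) straight across from the grip point: press x 120, y -115, 170 mm above the bench. The grip point circles about it at 130 mm radius.
- long_bar: The work: loose aluminium lamp bar, plain block 150 x 45 x 30 mm with sharp edges, 0.2 to 0.4 kg, lying flat on the bench to the left or right of the press. Origin at the centre of its underside; x along its length, y across its width, z up. Both ends are alike. On the steel bed it drags with dry friction (about 0.5 to 0.9) as soon as it is pushed down while sliding.
- short_bar: Not wanted: a shorter bar of the same make, 75 x 45 x 30 mm, lying flat on the other side of the press. Same axes. Leave it.
- screwdriver: Bystander: a screwdriver lying on the bench left of the press's column.
- wrench: Bystander: a wrench lying on the bench right of the press's column.
- socket: Bystander: brass lamp socket, 36 mm diameter, 45 mm tall, standing on the right.

How it is judged:
By the outcome, as a careful person would: the job done as asked, in the order asked, and still so for the second after the job is handed in, while the arm keeps its last pose, push and grip.
It also fails if it takes over 72 s, if anything falls off the work surface, if the arm or the gripper's body presses on something with over 40 N, if the wrist force passes 120 N, or if a joint passes its speed limit or range.

### The arm

A 7-joint arm with a two-finger parallel gripper is mounted at the origin on the work surface. World frame = base frame: x ahead of the robot, y to its left, z up, the work surface at z = 0. Lengths are in mm, angles in degrees, forces in N, time in s.
With the tool pointing down it reaches from about 425 to 875 mm from the base axis. Payload 4.7 kg.
Tool frame: the origin (TCP) lies midway between the tips of the shut fingers; the grasp point (between the pads) lies 19 mm behind it; z points along the fingers, y is the line along which they close (so a half turn about z gives the same grasp; the last joint's range is limited). The gripper opens to 85 mm and grips with 20 to 120 N. Pads are 22 mm wide; open, the fingers measure 114 mm over their backs; the gripper's body (76 mm by 85 mm) begins 54 mm behind the grasp point. The pads swing forward as they close: fully open they stand 13 mm farther back than shut.
Start: joints at [-63.363, 18.392, -4.016, 83.108, 1.295, 78.541, -3.26], TCP at [283.224, 585.072, 231.349] pointing down, gripper open.
Joint ranges: [-163.93, 163.93], [-17.29, 119.83], [-79.2, 71.16], [3.27, 140.29], [-89.18, 269.18], [5.43, 117.66], [-154.24, 154.24]. Speed limits (degrees/s): [147.25, 147.25, 180, 180, 180, 180, 180].

### API

Orientations are given as [roll, pitch, yaw] about the fixed x, y, z axes, in that order (R = Rz(yaw) Ry(pitch) Rx(roll)).
In Python, from cell import manip gives the robot as it stands.
- The arm moves only by the shell command python3 shift.py, which reads ROWS from standard input. ROWS is 1 to 10 rows, parted by semicolons, with the numbers parted by commas; each row has 5 numbers: dx, dy, dz in units of 5 mm, then a turn about the tool's z in units of 2 degrees, then the finger opening in mm; each row shifts and turns the commanded pose from where the row before left it, along the tool's axes as they then stand; what a row does not reach is not made up. A row lasts 1/10 s, in which the tool goes at most 50 mm and 8.59 degrees, less where a joint would pass 70% of its speed; a pose out of reach is approached as far as the arm can. The fingers move at their own pace and stop on an object; the grip force is fixed at half the most. Time passes only in rows, so rows that do not move let the fingers close. It prints the time, the measured TCP pose, the force, the opening and the grip force at its end. Input that does not fit is refused with a message, and nothing moves.
- manip.get_obs(): the state, without advancing time (a new reading comes with each control period).
- manip.snapshot(name): name is "scene" or "top"; returns the picture (384x512x3 uint8, red, green, blue); there is no depth.
- manip.camera_params(name): a dict with "intrinsics" (3x3 intrinsics, pixels), "distortion" ([k1, k2, p1, p2, k3] as OpenCV has them; the pictures are not rectified), "extrinsics" (4x4, takes a point from world to camera coordinates). Camera axes: x right, y down, z forward; pixel columns grow to the right and rows downward; lengths in mm; the calibration is good to about 2 mm. A picture is of the moment at which its call begins. camera_params takes no time and is no camera call.
- manip.finish_job(): hands the job in; it is judged then, once.
The state is a dict: "clock": time; "q": joint angles; "qvel": joint speeds; "tau": joint torques, N m; "ee_pos": TCP position; "tcp_rot": TCP orientation; "contact_force": force on the tool from outside, world axes, zero at the start; "torque": the same for the moment, N m; "width": finger opening in mm; "finger_force": force on a finger pad.
Only numpy, scipy, OpenCV 4.12 (cv2) and the standard library are available. Lean on these libraries where they do the work, as an engineer would, in place of code of your own. Each camera call takes 0.05 s, during which the arm holds its last target. There are 200 camera calls.

## Working session

There is one attempt and no reset: what is moved stays moved. The work goes in short steps, Python scripts to look and compute and a shell command to move; the robot and the scene stay as the last step left them, time stands still between calls to the robot, and variables do not carry over. Pictures are saved under pics/ and viewed, at most 10 in all, crops included, and the job is handed in when it is done.

```bash
ls; mkdir -p pics; python3 - <<'E'
from cell import manip
import cv2
for n in("scene","top"):
    cv2.imwrite(f"pics/{n}0.png",cv2.resize(manip.snapshot(n)[:,:,::-1],(800,600),interpolation=cv2.INTER_CUBIC))
    c=manip.camera_params(n);print(n,c)
print(manip.get_obs())
E
```

```text
cell.py
pics
shift.py
scene {'intrinsics': array([[426.71002655,   0.        , 247.15152154],
       [  0.        , 426.71002655, 198.09654992],
       [  0.        ,   0.        ,   1.        ]]), 'distortion': array([-0.05187748,  0.        ,  0.        ,  0.        ,  0.        ]), 'extrinsics': array([[ 8.78495147e-01,  4.77316026e-01, -2.03884094e-02,
        -5.14215153e+02],
       [ 3.11959805e-01, -6.05434831e-01, -7.32208812e-01,
        -4.98012788e+01],
       [-3.61838854e-01,  6.36881524e-01, -6.80774976e-01,
         1.39281900e+03],
       [ 0.00000000e+00,  0.00000000e+00,  0.00000000e+00,
         1.00000000e+00]])}
top {'intrinsics': array([[380.72479488,   0.        , 252.55113271],
       [  0.        , 380.72479488, 189.12735404],
       [  0.        ,   0.        ,   1.        ]]), 'distortion': array([-0.06092892,  0.        ,  0.        ,  0.        ,  0.        ]), 'extrinsics': array([[ 1.85031844e-02, -9.99571847e-01, -2.26661750e-02,
         1.41851969e+01],
       [-9.95088314e-01, -1.62057616e-02, -9.76556237e-02,
         5.97876910e+02],
       [ 9.7
[... 215 characters left out ...]
 -4.01481768,  83.16717173,
         1.29529893,  78.54248669,  -3.2605437 ]), 'qvel': array([-0.03407115,  0.02683249, -0.01650957, -0.17454718,  0.00539554,
       -0.12528187, -0.06408789]), 'tau': array([-4.14541489e-05, -4.94878113e+01, -3.83965848e-01, -3.15209627e+01,
        1.32861146e-02,  7.46352249e-03,  1.03542766e-05]), 'ee_pos': array([283.02678882, 584.60703575, 230.31349253]), 'tcp_rot': array([-1.79898501e+02,  6.00237777e-03,  1.54172636e+02]), 'contact_force': array([ 0.60944329, -0.48845117,  0.6404502 ]), 'torque': array([ 0.05094348, -0.03528677,  0.00717649]), 'finger_force': 0.0, 'width': 85.55806985733854}
```
View pics/top0.png

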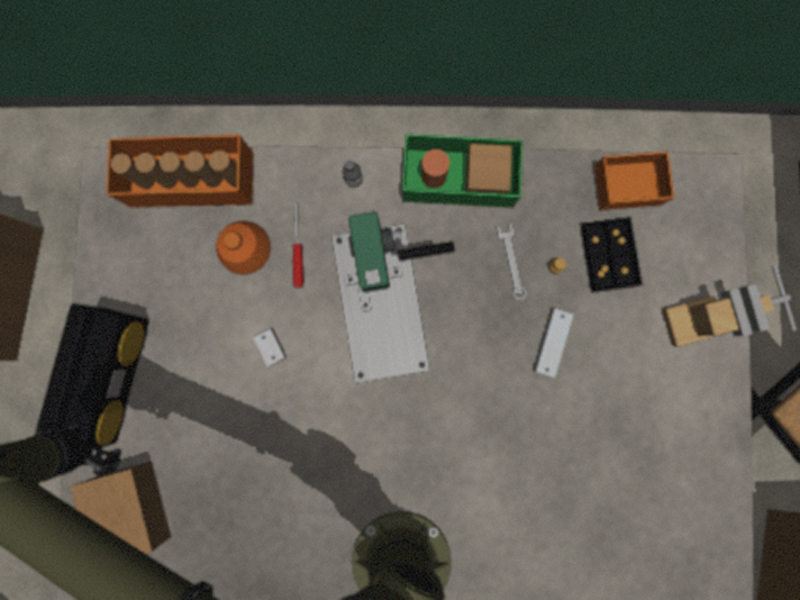

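View pics/scene0.png

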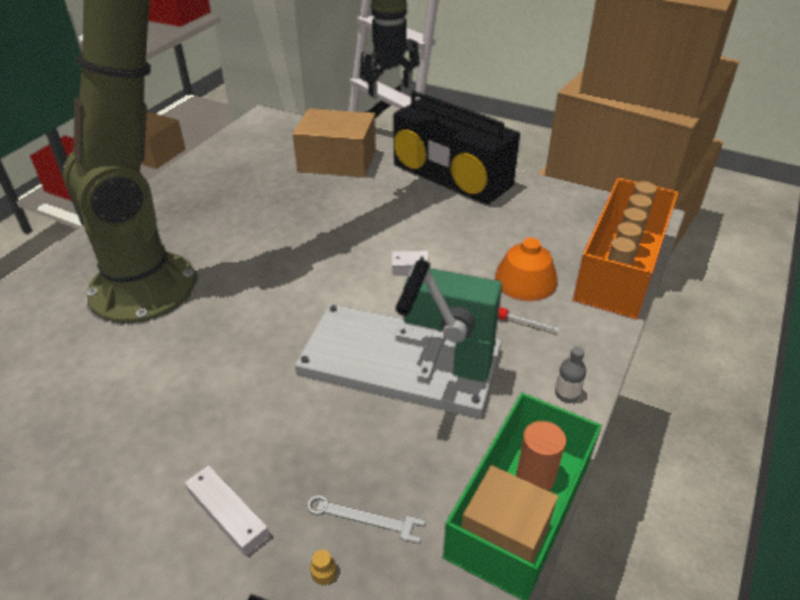

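The top view shows the press bed with corners near (335,237), (405,227), (427,370), (357,381), the handle at about (400–453,248), the long bar at right (555,342) and the short bar at left (268,347). I'll zoom in for the corner measurements.

```bash
cat > h.py <<'E'
import numpy as np, cv2
from cell import manip
from scipy.spatial.transform import Rotation as R
def cam(n):
    c=manip.camera_params(n);return c["intrinsics"],c["distortion"],c["extrinsics"]
def back(n,px,z):
    K,d,E=cam(n);p=cv2.undistortPoints(np.array(px,float).reshape(-1,1,2),K,d).reshape(-1,2)
    r=np.c_[p,np.ones(len(p))]@E[:3,:3]; o=-E[:3,:3].T@E[:3,3]
    return o+r*((z-o[2])/r[:,2])[:,None]
def proj(n,P):
    K,d,E=cam(n);return cv2.projectPoints(np.array(P,float).reshape(-1,1,3),cv2.Rodrigues(E[:3,:3])[0],E[:3,3],K,d)[0].reshape(-1,2)
def crop(n,f,x0,y0,x1,y1,s,pts=None):
    im=manip.snapshot(n)[:,:,::-1].copy()
    im=cv2.resize(im[y0:y1,x0:x1],None,fx=s,fy=s,interpolation=cv2.INTER_CUBIC)
    im=cv2.convertScaleAbs(im,alpha=1.2)
    for p in ([] if pts is None else pts):
        cv2.circle(im,(int((p[0]+.5-x0)*s),int((p[1]+.5-y0)*s)),2,(0,0,255),-1)
    cv2.imwrite(f,im)
E
python3 - <<'E'
from h import *
crop("top","pics/c1.png",205,135,375,247,4.7)
crop("scene","pics/c2.png",110,155,330,360,2.9)
E
```

View pics/c1.png

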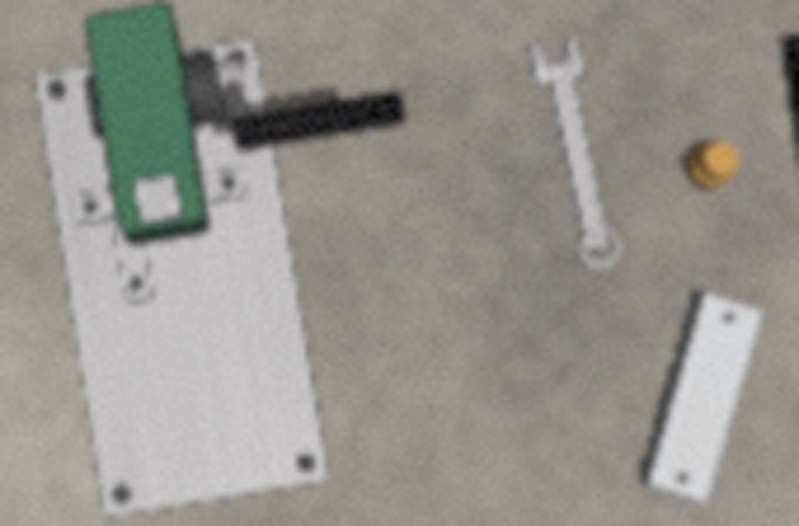

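View pics/c2.png

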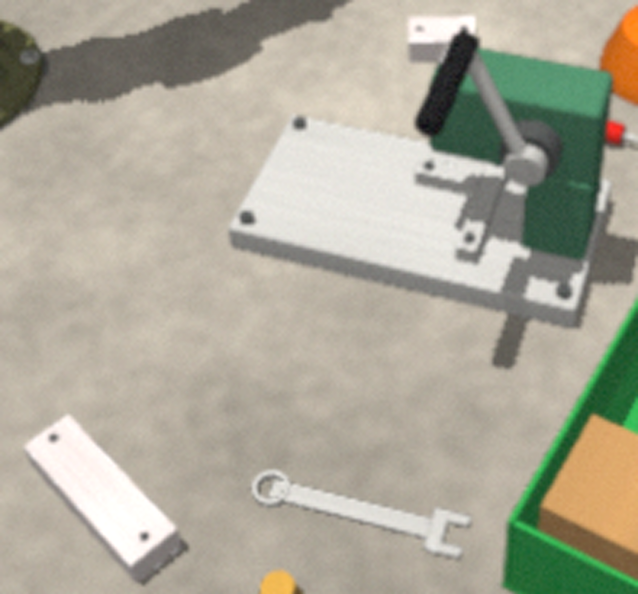

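Top crop: bed corners (38,74), (256,42), (325,475), (106,513); bar top corners (703,292), (762,312), (706,500), (650,484). Scene crop: bed front corners (302,118), (231,236), rear right (580,313); bar top (68,415), (27,446), (135,569), (180,527); handle ends (467,35), (430,128).

```bash
cat > fit.py <<'E'
from h import *
from scipy.optimize import least_squares
f1=lambda p:(np.array(p,float)+.5)/4.7-.5+[205,135]
f2=lambda p:(np.array(p,float)+.5)/2.9-.5+[110,155]
def T(v,P):
    c,s=np.cos(v[2]),np.sin(v[2]);P=np.array(P,float)
    return np.c_[v[0]+c*P[:,0]-s*P[:,1],v[1]+s*P[:,0]+c*P[:,1],P[:,2]]
def fit(obs,v0):
    g=lambda v:np.concatenate([(proj(n,T(v,P))-px).ravel() for n,P,px in obs])
    r=least_squares(g,v0);return r.x,r.fun.reshape(-1,2).round(1).tolist()
bed=[[180,85,30],[180,-85,30],[-160,-85,30],[-160,85,30]]
a=("top",bed,f1([[38,74],[256,42],[325,475],[106,513]]))
b=("scene",[bed[3],bed[2],bed[1]],f2([[302,118],[231,236],[580,313]]))
bar=[[75,22.5,30],[75,-22.5,30],[-75,-22.5,30],[-75,22.5,30]]
c=("top",bar,f1([[703,292],[762,312],[706,500],[650,484]]))
d=("scene",[bar[3],bar[2],bar[1],bar[0]],f2([[68,415],[27,446],[135,569],[180,527]]))
if __name__=="__main__":
  np.set_printoptions(suppress=True,precision=1)
  for o,v0 in(([a],[640,30,0.1]),([b],[640,30,0.1]),([a,b],[640,30,0.1])):
    v,r=fit(o,v0);print("press",v[:2].round(1),np.degrees(v[2]).round(2),r)
  P=v
  for o,v0 in(([c],[580,-230,-.2]),([d],[580,-230,-.2]),([c,d],[580,-230,-.2])):
    v,r=fit(o,v0);print("bar",v[:2].round(1),np.degrees(v[2]).round(2),r)
  pts=T(P,[[65,-115,288],[120,-115,170],[60,22.5,30],[-15,0,30],[65,-55,288],[65,-160,288]]);print(pts)
  print("handle scene pred",(proj("scene",pts[4:])-[110,155])*2.9,"top",(proj("top",pts[4:])-[205,135])*4.7)
E
python3 fit.py
```

```text
press [574.3  56.2] 10.1 [[-0.3, -0.4], [0.1, -1.2], [0.8, 1.0], [-0.6, 0.5]]
press [579.8  52.1] 10.26 [[-1.6, -0.4], [0.1, -1.3], [1.2, 1.2]]
press [576.9  54.7] 10.29 [[-0.0, -1.0], [0.3, -1.9], [1.4, 0.2], [0.1, -0.1], [-2.0, -1.3], [-0.2, -2.3], [0.6, 0.1]]
bar [ 498.1 -335.9] -16.31 [[0.2, -0.0], [-0.1, -0.5], [0.1, 0.5], [-0.3, 0.0]]
bar [ 498.5 -336.3] -16.1 [[0.7, -0.3], [-0.8, 0.5], [-0.2, -0.7], [0.4, 0.5]]
bar [ 498.3 -336.2] -16.16 [[0.3, -0.1], [-0.1, -0.6], [0.3, 0.4], [-0.2, -0.0], [0.7, -0.4], [-0.8, 0.4], [-0.3, -0.7], [0.3, 0.5]]
[[661.4 -46.8 288. ]
 [715.5 -37.  170. ]
 [631.9  87.6  30. ]
 [562.1  52.   30. ]
 [650.6  12.2 288. ]
 [669.4 -91.1 288. ]]
handle scene pred [[470.9  41.9]
 [431.5 129.5]] top [[235.7 127.3]
 [404.8  99.6]]
```

```bash
cat > ov.py <<'E'
from fit import *
import sys
def overlay(f,v,n,x0,y0,x1,y1,s,w=None):
    im=manip.snapshot(n)[:,:,::-1].copy()
    im=cv2.convertScaleAbs(cv2.resize(im[y0:y1,x0:x1],None,fx=s,fy=s,interpolation=cv2.INTER_CUBIC),alpha=1.2)
    def L(P,col,t=v):
        q=((proj(n,T(t,P))-[x0,y0]+.5)*s-.5)
        cv2.polylines(im,[np.round(q*16).astype(int).reshape(-1,1,2)],False,col,1,cv2.LINE_AA,4)
    L(bed+bed[:1],(0,0,255))
    L([[p[0],p[1],0] for p in bed[1:3]],(255,0,255))
    h=[[25,30,215],[25,-30,215],[175,-30,215],[175,30,215]];L(h+h[:1],(255,0,0))
    L([[65,-55,288],[65,-160,288]],(0,255,255))
    L([[60,-60,48],[60,22.5,48],[-5,22.5,48],[-5,42.5,48],[60,42.5,48],[60,70,48],[80,70,48],[80,-60,48],[60,-60,48]],(0,160,0))
    if w is not None: L(bar+bar[:1],(0,0,255),w)
    return im
E
python3 - <<'E'
from ov import *
v=[576.,55,np.radians(10.2)]
A=overlay("",v,"top",207,135,300,247,5.3)
B=overlay("",v,"scene",185,160,330,272,2.1)
A=overlay("",v,"top",207,138,297,250,5.3)
B=overlay("",v,"scene",186,165,326,270,2.2)
im=np.zeros((600,800,3),np.uint8);im[:A.shape[0],:A.shape[1]]=A;im[:B.shape[0],480:480+B.shape[1]]=B
cv2.imwrite("pics/o1.png",im)
E
```

```text
(no output)
```

View pics/o1.png

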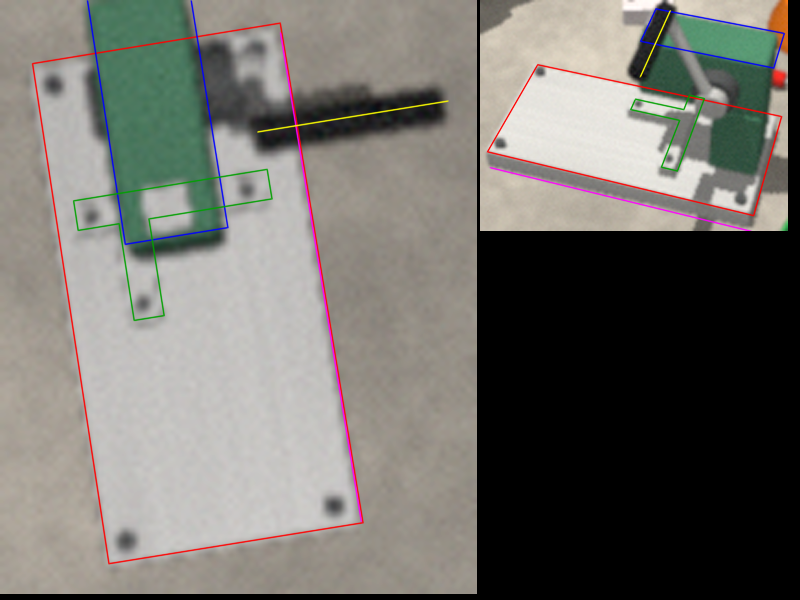

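The model overlay fits bed, stops and handle to within about 1–2 px. Press is at about (575, 55), turned 10.1°. Long bar is at (498, -336), turned -16.2°. First I raise the arm and turn the tool to line up with the handle.

Units first: shifts go in units of 5 mm and turns go in units of 2 degrees. So -15 mm is -3, 6 degrees is 3.

```bash
cat > go.py <<'E'
# usage: go.py x y z yaw frame(w|p) : shift in tool axes (tool axes as now; after-turn axes too)
from fit import *
import sys
PR=[575,55,np.radians(10.1)]
o=manip.get_obs();x,y,z,yaw=map(float,sys.argv[1:5])
t=np.array([x,y,z])
if sys.argv[5]=="p": t=T(PR,[t])[0]; yaw+=10.1
M=R.from_euler("xyz",o["tcp_rot"],degrees=True)
d=t-o["ee_pos"]; dyaw=(yaw-o["tcp_rot"][2]+180)%360-180
M2=R.from_euler("xyz",[180,0,yaw],degrees=True)
print("t",o["clock"],"pos",o["ee_pos"].round(1),"rot",o["tcp_rot"].round(2),"w",round(o["width"],1),"F",o["contact_force"].round(1),"q7",o["q"][6].round(0),"target",t.round(1))
print("now axes",M.inv().apply(d).round(1),"turn",round(-dyaw,2),"| target axes",M2.inv().apply(d).round(1))
E
echo '0,0,-3,3,85;0,0,-3,3,85;0,0,-3,3,85;0,0,-3,3,85;0,0,-3,3,85;0,0,-3,3,85;0,0,-3,3,85;0,0,-3,3,85;0,0,-3,3,85;0,0,0,0,85' | python3 shift.py; python3 go.py 65 -115 345 90 p
```

```text
clock: 1.4
ee_pos: [283.6, 585.8, 368.9]
tcp_rot: [179.9, -0.2, 100.2]
contact_force: [0.1, 0.1, -0.5]
width: 84.7
finger_force: 0.0
t 1.4 pos [283.6 585.8 368.9] rot [179.85  -0.2  100.15] w 84.7 F [ 0.1  0.1 -0.5] q7 -56.0 target [659.2 -46.8 345. ]
now axes [-689.   258.1   22.1] turn 0.05 | target axes [-688.7  258.8   23.9]
```

Converted, -34 mm is -6.8, 13 mm is 2.6.

```bash
echo '-6.8,2.6,0,0,85;-6.8,2.6,0,0,85;-6.8,2.6,0,0,85;-6.8,2.6,0,0,85;-6.8,2.6,0,0,85;-6.8,2.6,0,0,85;-6.8,2.6,0,0,85;-6.8,2.6,0,0,85;-6.8,2.6,0,0,85;-6.8,2.6,0,0,85' | python3 shift.py >/dev/null; echo '-6.8,2.6,0,0,85;-6.8,2.6,0,0,85;-6.8,2.6,0,0,85;-6.8,2.6,0,0,85;-6.8,2.6,0,0,85;-6.8,2.6,0,0,85;-6.8,2.6,0,0,85;-6.8,2.6,0,0,85;-6.8,2.6,0,0,85;-6.8,2.6,0,0,85' | python3 shift.py; echo '0,0,0,0,85;0,0,0,0,85' | python3 shift.py; python3 go.py 65 -115 271 90 p
```

```text
clock: 3.4
ee_pos: [659.6, -39.5, 365.3]
tcp_rot: [-180.0, -0.0, 100.4]
contact_force: [1.1, 0.4, 0.0]
width: 85.0
finger_force: 0.0
clock: 3.6
ee_pos: [659.0, -39.3, 365.0]
tcp_rot: [-179.9, -0.0, 100.2]
contact_force: [-0.9, 0.3, -0.2]
width: 85.0
finger_force: 0.0
t 3.6 pos [659.  -39.3 365. ] rot [-1.7989e+02 -2.0000e-02  1.0015e+02] w 85.0 F [-0.9  0.3 -0.2] q7 18.0 target [659.2 -46.8 271. ]
now axes [-7.5 -1.  94. ] turn 0.05 | target axes [-7.5 -1.2 94. ]
```

```bash
echo '-1.4,-0.2,2.8,0,85;0,0,4,0,85;0,0,4,0,85;0,0,4,0,85;0,0,4,0,85;0,0,0,0,85;0,0,0,0,85' | python3 shift.py ; echo '0,0,0,0,0;0,0,0,0,0;0,0,0,0,0;0,0,0,0,0;0,0,0,0,0;0,0,0,0,0;0,0,0,0,0;0,0,0,0,0' | python3 shift.py; python3 go.py 65 -115 271 90 p
```

```text
clock: 4.3
ee_pos: [659.0, -44.2, 272.1]
tcp_rot: [-180.0, -0.0, 100.3]
contact_force: [-0.8, -0.1, 0.8]
width: 84.9
finger_force: 0.0
clock: 5.1
ee_pos: [656.3, -46.1, 273.3]
tcp_rot: [-179.6, -0.1, 100.1]
contact_force: [-10.8, 0.3, 7.2]
width: 20.0
finger_force: 58.4
t 5.1 pos [656.3 -46.1 273.3] rot [-1.7962e+02 -1.0000e-01  1.0012e+02] w 20.0 F [-10.8   0.3   7.2] q7 19.0 target [659.2 -46.8 271. ]
now axes [-1.2  2.7  2.3] turn 0.02 | target axes [-1.2  2.7  2.3]
```

Converted, -7 mm is -1.4, 4 mm is 0.8.

```bash
echo '-1.4,0.8,0,0,0' | python3 shift.py --help >/dev/null 2>&1; python3 go.py 65 -115 271 90 p
```

```text
t 5.2 pos [656.7 -46.2 273.2] rot [-179.04   -0.79  100.35] w 20.0 F [-36.8  18.   19.5] q7 20.0 target [659.2 -46.8 271. ]
now axes [-1.1  2.3  2.2] turn 0.25 | target axes [-1.   2.3  2.2]
```

That was a stray row of mine, with two values in the wrong axes. I'll undo it first.

Converted, 7 mm is 1.4, -4 mm is -0.8.

```bash
echo '1.4,-0.8,0,0,0;0,-0.2,0,0,0;0,0,0,0,0' | python3 shift.py; python3 go.py 65 -115 271 90 p
```

```text
clock: 5.5
ee_pos: [656.2, -46.1, 273.3]
tcp_rot: [-179.8, -0.1, 100.1]
contact_force: [-7.8, 0.3, 6.7]
width: 19.9
finger_force: 59.6
t 5.5 pos [656.2 -46.1 273.3] rot [-1.7976e+02 -6.0000e-02  1.0015e+02] w 19.9 F [-7.8  0.3  6.7] q7 19.0 target [659.2 -46.8 271. ]
now axes [-1.2  2.8  2.3] turn 0.05 | target axes [-1.2  2.8  2.3]
```

Now I pull the lever along its arc.

```bash
echo '0,-1.4,0.7,0,0;0,-1.4,0.8,0,0;0,-1.3,0.9,0,0;0,-1.3,0.9,0,0;0,-1.2,1,0,0;0,-1.2,1.1,0,0;0,-1,1.2,0,0;0,-1,1.2,0,0;0,-0.9,1.3,0,0;0,-0.9,1.3,0,0' | python3 shift.py; echo '0,-0.8,1.4,0,0;0,-0.6,1.4,0,0;0,-0.6,1.5,0,0;0,-0.4,1.5,0,0;0,-0.4,1.4,0,0;0,-0.2,1.2,0,0;0,0,0,0,0;0,0,0,0,0' | python3 shift.py; python3 go.py -8 -115 175.6 90 p
```

```text
clock: 6.5
ee_pos: [605.4, -55.6, 224.5]
tcp_rot: [179.3, 0.1, 100.2]
contact_force: [3.0, -0.1, 13.4]
width: 20.1
finger_force: 68.6
clock: 7.3
ee_pos: [586.8, -59.1, 180.6]
tcp_rot: [179.9, -0.0, 100.1]
contact_force: [-4.7, -0.3, 9.5]
width: 20.3
finger_force: 75.6
t 7.3 pos [586.8 -59.1 180.6] rot [ 1.7992e+02 -1.0000e-02  1.0015e+02] w 20.3 F [-4.7 -0.3  9.5] q7 20.0 target [587.3 -59.6 175.6]
now axes [-0.6  0.3  5. ] turn 0.05 | target axes [-0.6  0.3  5. ]
```

Converted, 3 mm is 0.6, -0.5 mm is -0.1.

```bash
echo '0,-0.1,0.6,0,0;0,0,0,0,0;0,0,0,0,0' | python3 shift.py; echo '0,-0.1,0.6,0,0;0,0,0,0,0;0,0,0,0,0' | python3 shift.py;  echo '0,0,0.6,0,0;0,0,0,0,0;0,0,0,0,0' | python3 shift.py
```

```text
clock: 7.6
ee_pos: [586.4, -59.2, 178.3]
tcp_rot: [179.9, -0.0, 100.1]
contact_force: [-7.7, -0.6, 13.4]
width: 19.8
finger_force: 76.0
clock: 7.9
ee_pos: [585.5, -59.3, 174.5]
tcp_rot: [180.0, -0.0, 100.1]
contact_force: [-6.3, -0.8, 9.7]
width: 19.9
finger_force: 76.6
clock: 8.2
ee_pos: [585.0, -59.4, 171.9]
tcp_rot: [-180.0, -0.0, 100.1]
contact_force: [-9.4, -0.8, 13.4]
width: 20.1
finger_force: 77.0
```

```bash
echo '0,0.2,0.6,0,0;0,0,0,0,0;0,0,0,0,0' | python3 shift.py; echo '0,0.2,0.6,0,0;0,0,0,0,0;0,0,0,0,0' | python3 shift.py;python3 - <<'E'
from h import *
crop("scene","pics/l1.png",180,140,330,260,5)
E
```

```text
clock: 8.5
ee_pos: [584.2, -59.6, 167.8]
tcp_rot: [-179.7, -0.1, 100.1]
contact_force: [-11.2, -0.7, 10.8]
width: 19.9
finger_force: 77.8
clock: 8.8
ee_pos: [584.1, -59.6, 167.2]
tcp_rot: [-179.6, -0.2, 100.1]
contact_force: [-19.9, 0.1, 26.2]
width: 20.1
finger_force: 79.2
```

View pics/l1.png

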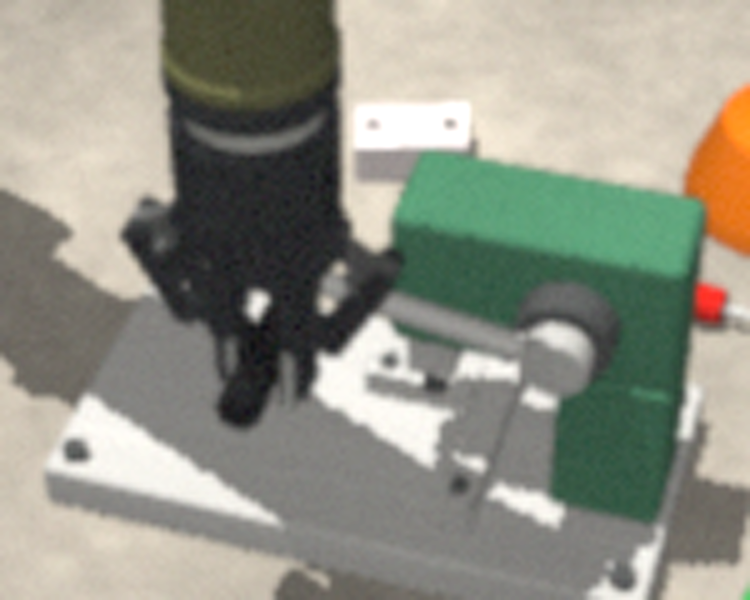

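The lever has reached its stop: the last 3 mm of travel gave only 0.6 mm of motion and the force jumped to 26 N. The picture shows the lever arm near horizontal. Now I bring it back up along the arc and let go near the top.

Converted, -8 mm is -1.6, 3 mm is 0.6.

```bash
echo '0,0,0.2,0,0;0,0,0,0,0;0,-0.2,-1.6,0,0;0,0,-1.4,0,0;0,0.2,-1.2,0,0;0,0.4,-1.4,0,0;0,0.4,-1.5,0,0;0,0.6,-1.5,0,0;0,0.6,-1.4,0,0;0,0.8,-1.4,0,0' | python3 shift.py; echo '0,0.9,-1.3,0,0;0,0.9,-1.3,0,0;0,1,-1.2,0,0;0,1,-1.2,0,0;0,1.2,-1.1,0,0;0,1.2,-1,0,0;0,1.3,-0.9,0,0;0,1.3,-0.9,0,0;0,1.2,-0.6,0,0;0,0,0,0,0' | python3 shift.py;python3 go.py 65 -115 271 90 p
```

```text
clock: 9.85
ee_pos: [602.6, -56.0, 219.8]
tcp_rot: [179.9, 0.1, 100.2]
contact_force: [6.5, -2.5, -7.3]
width: 20.4
finger_force: 68.8
clock: 10.85
ee_pos: [650.1, -47.2, 269.4]
tcp_rot: [-179.9, -0.0, 100.2]
contact_force: [-6.3, -1.9, 9.7]
width: 20.4
finger_force: 61.6
t 10.85 pos [650.1 -47.2 269.4] rot [-1.7992e+02 -4.0000e-02  1.0015e+02] w 20.4 F [-6.3 -1.9  9.7] q7 19.0 target [659.2 -46.8 271. ]
now axes [-1.2  9.  -1.7] turn 0.05 | target axes [-1.2  9.  -1.6]
```

```bash
echo '0,0.6,-0.4,0,0;0,0.4,-0.2,0,0;0,0,0,0,0;0,0,0,0,85;0,0,0,0,85;0,0,0,0,85;0,0,0,0,85;0,0,0,0,85;0,0,0,0,85;0,0,0,0,85' | python3 shift.py; echo '0,0,0,0,85;0,0,-2,0,85;0,0,-4,0,85;0,0,-5,0,85;0,0,-5,0,85;0,0,-2,0,85' | python3 shift.py; python3 go.py 498.3 -336.2 150 -16.16 w; python3 - <<'E'
from ov import *
v=[575.,55,np.radians(10.1)]
cv2.imwrite("pics/l2.png",overlay("",v,"scene",186,150,326,270,5))
E
```

```text
clock: 11.85
ee_pos: [655.6, -46.0, 269.8]
tcp_rot: [180.0, -0.0, 100.2]
contact_force: [0.0, -0.9, -0.1]
width: 85.4
finger_force: 0.0
clock: 12.45
ee_pos: [656.4, -46.5, 363.5]
tcp_rot: [179.7, 0.1, 100.2]
contact_force: [1.1, 0.2, -0.1]
width: 85.1
finger_force: 0.0
t 12.45 pos [656.4 -46.5 363.5] rot [1.7973e+02 6.0000e-02 1.0016e+02] w 85.1 F [ 1.1  0.2 -0.1] q7 19.0 target [ 498.3 -336.2  150. ]
now axes [-257.1 -207.7  212.8] turn 116.32 | target axes [-71.2 322.3 213.5]
```

View pics/l2.png

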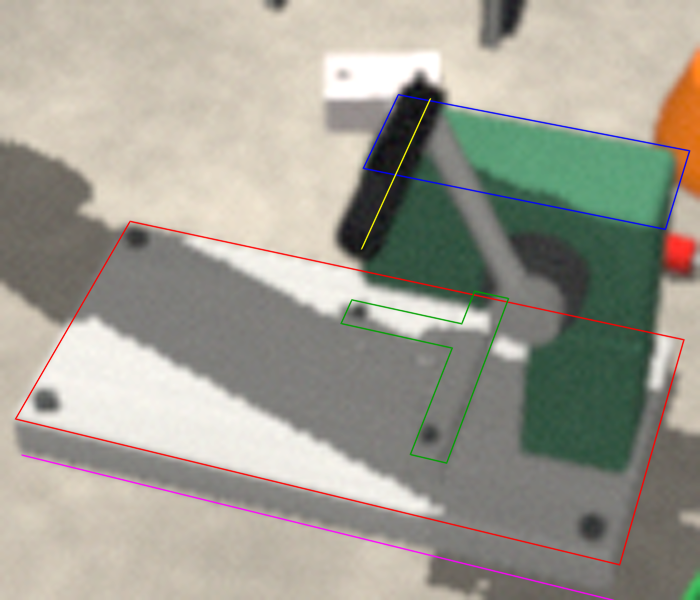

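The lever is fully up again. Next is the long bar, which I'll grasp 30 mm behind its centre so the fingers stay clear of the side stop.

Converted, -24.4 mm is -4.88, -23.4 mm is -4.68.

```bash
echo '-4.88,-4.68,0,0,85;-4.88,-4.68,0,0,85;-4.88,-4.68,0,0,85;-4.88,-4.68,0,0,85;-4.88,-4.68,0,0,85;-4.88,-4.68,0,0,85;-4.88,-4.68,0,0,85;-4.88,-4.68,0,0,85;-4.88,-4.68,0,0,85;-4.88,-4.68,0,0,85' | python3 shift.py >/dev/null; echo '0,0,3,3.635,85;0,0,3,3.635,85;0,0,3,3.635,85;0,0,3,3.635,85;0,0,3,3.635,85;0,0,3,3.635,85;0,0,3,3.635,85;0,0,3,3.635,85;0,0,3,3.635,85;0,0,3,3.635,85' | python3 shift.py>/dev/null; echo '0,0,3,3.635,85;0,0,3,3.635,85;0,0,3,3.635,85;0,0,3,3.635,85;0,0,3,3.635,85;0,0,0,3.635,85;0,0,0,0,85;0,0,0,0,85' | python3 shift.py; python3 go.py 469.5 -327.9 3 -16.16 w
```

```text
clock: 15.3
ee_pos: [468.1, -327.5, 134.5]
tcp_rot: [180.0, 0.0, -16.0]
contact_force: [0.8, 0.2, -0.5]
width: 85.0
finger_force: 0.0
t 15.3 pos [ 468.1 -327.5  134.5] rot [ 1.7999e+02  2.0000e-02 -1.5970e+01] w 85.0 F [ 0.8  0.2 -0.5] q7 -60.0 target [ 469.5 -327.9    3. ]
now axes [  1.5   0.  131.5] turn 0.19 | target axes [1.400e+00 1.000e-01 1.315e+02]
```

```bash
echo '0.3,0,4,0.1,85;0,0,4,0,85;0,0,4,0,85;0,0,4,0,85;0,0,4,0,85;0,0,3,0,85;0,0,2,0,85;0,0,1,0,85;0,0,0,0,85' | python3 shift.py; python3 go.py 469.5 -327.9 3 -16.16 w; echo '0,0,0,0,0;0,0,0,0,0;0,0,0,0,0;0,0,0,0,0;0,0,0,0,0;0,0,0,0,0;0,0,0,0,0' | python3 shift.py; python3 go.py 469.5 -327.9 60 -16.16 w
```

```text
clock: 16.2
ee_pos: [469.7, -328.0, 4.6]
tcp_rot: [-180.0, 0.0, -16.3]
contact_force: [-0.5, -0.0, 0.5]
width: 84.7
finger_force: 0.0
t 16.2 pos [ 469.7 -328.     4.6] rot [-1.800e+02  2.000e-02 -1.632e+01] w 84.7 F [-0.5 -0.   0.5] q7 -53.0 target [ 469.5 -327.9    3. ]
now axes [-0.2 -0.1  1.6] turn -0.16 | target axes [-0.2 -0.1  1.6]
clock: 16.9
ee_pos: [470.4, -328.5, 5.7]
tcp_rot: [180.0, -0.1, -16.3]
contact_force: [-0.6, 1.4, 5.5]
width: 44.0
finger_force: 63.7
t 16.9 pos [ 470.4 -328.5    5.7] rot [ 1.7999e+02 -9.0000e-02 -1.6340e+01] w 44.0 F [-0.6  1.4  5.5] q7 -53.0 target [ 469.5 -327.9   60. ]
now axes [ -1.   -0.3 -54.3] turn -0.18 | target axes [ -1.   -0.3 -54.3]
```

Grip is good at width 44. Now I lift, turn and carry the bar to the front of the bed.

Converted, -10 mm is -2, -20 mm is -4, -5.3 degrees is -2.65.

```bash
echo '0,0,-2,0,0;0,0,-4,0,0;0,0,-4,-2.65,0;0,0,-4,-2.65,0;0,0,-4,-2.65,0;0,0,-2,-2.65,0;0,0,0,-2.6,0;0,0,0,0,0;0,0,0,0,0' | python3 shift.py; python3 go.py -115 -8 106 0 p
```

```text
clock: 17.8
ee_pos: [469.2, -327.6, 104.4]
tcp_rot: [-179.9, 0.0, 9.9]
contact_force: [0.6, -0.5, -2.2]
width: 44.2
finger_force: 62.8
t 17.8 pos [ 469.2 -327.6  104.4] rot [-1.7995e+02  4.0000e-02  9.9300e+00] w 44.2 F [ 0.6 -0.5 -2.2] q7 -35.0 target [463.2  27.  106. ]
now axes [  55.2 -350.3   -1.3] turn -0.17 | target axes [  56.2 -350.1   -1.6]
```

Converted, -25 mm is -5, 4 mm is 0.8.

```bash
echo '0.8,-5,0,0,0;0.8,-5,0,0,0;0.8,-5,0,0,0;0.8,-5,0,0,0;0.8,-5,0,0,0;0.8,-5,0,0,0;0.8,-5,0,0,0;0.8,-5,0,0,0;0.8,-5,0,0,0;0.8,-5,0,0,0' | python3 shift.py >/dev/null;  echo '0.8,-5,0,0,0;0.8,-5,0,0,0;0.8,-5,0,0,0;0.8,-5,0,-0.1,0;0,0,0,0,0;0,0,0,0,0' | python3 shift.py; python3 - <<'E'
from ov import *
v=[575.,55,np.radians(10.1)]
A=overlay("",v,"top",207,138,297,250,5.3)
B=overlay("",v,"scene",176,165,316,275,2.2)
im=np.zeros((600,800,3),np.uint8);im[:A.shape[0],:A.shape[1]]=A;im[:B.shape[0],480:480+B.shape[1]]=B
cv2.imwrite("pics/b1.png",im)
E
python3 go.py -115 -8 39 0 p
```

```text
clock: 19.4
ee_pos: [463.3, 26.5, 104.4]
tcp_rot: [180.0, 0.1, 10.3]
contact_force: [0.4, -1.3, -2.5]
width: 43.9
finger_force: 62.8
t 19.5 pos [463.5  25.4 104.5] rot [1.7997e+02 4.0000e-02 1.0130e+01] w 44.2 F [-0.   0.8 -2.3] q7 -85.0 target [463.2  27.   39. ]
now axes [-0.  -1.7 65.5] turn 0.03 | target axes [-0.1 -1.6 65.5]
```

View pics/b1.png

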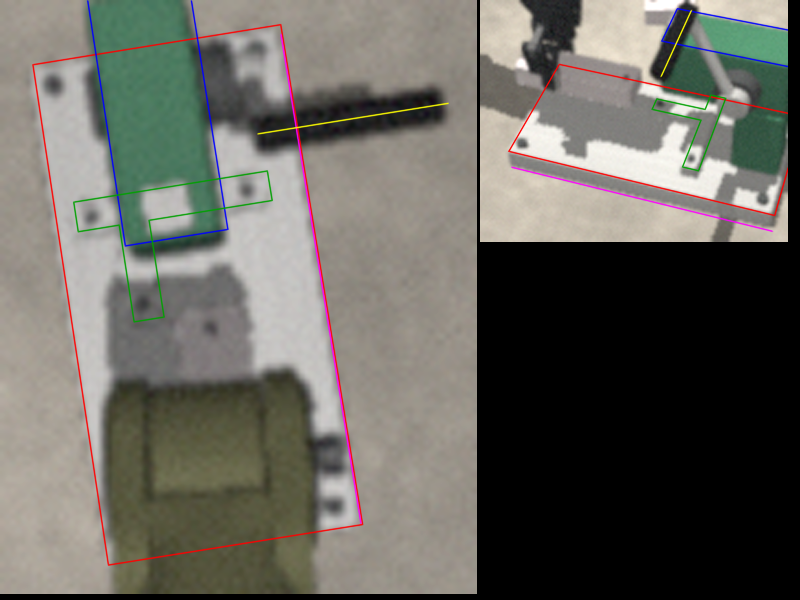

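```bash
echo '0,0,3,0,0;0,0,3,0,0;0,0,3,0,0;0,0,2,0,0;0,0,1.2,0,0;0,0,0.9,0,0;0,0,0,0,0;0,0,0,0,0' | python3 shift.py; echo '0,0,0.2,0,0;0,0,0,0,0;0,0,0,0,0' | python3 shift.py; echo '0,0,0.2,0,0;0,0,0,0,0;0,0,0,0,0' | python3 shift.py; python3 go.py -45 -8 37 0 p
```

```text
clock: 20.3
ee_pos: [464.2, 26.4, 39.7]
tcp_rot: [-180.0, -0.0, 10.2]
contact_force: [0.0, -0.5, -2.9]
width: 43.9
finger_force: 62.8
clock: 20.6
ee_pos: [464.0, 26.5, 38.5]
tcp_rot: [-180.0, -0.0, 10.3]
contact_force: [0.3, -0.5, -2.5]
width: 43.7
finger_force: 62.8
clock: 20.9
ee_pos: [463.7, 26.4, 37.3]
tcp_rot: [-180.0, 0.0, 10.3]
contact_force: [1.3, 0.7, -3.1]
width: 43.9
finger_force: 62.8
t 20.9 pos [463.7  26.4  37.3] rot [-180.      0.     10.25] w 43.9 F [ 1.3  0.7 -3.1] q7 -81.0 target [532.1  39.2  37. ]
now axes [69.5 -0.5  0.3] turn 0.15 | target axes [69.5 -0.6  0.3]
```

```bash
echo '2,0,0,0,0;2,0,0,0,0;2,0,0,0,0;2,0,0,0,0;2,0,0,0,0;1.4,0,0,0,0;0.6,0,0,0,0;0,0,0,0,0;0,0,0,0,0' | python3 shift.py; for i in 1; do echo '0.4,0,0,0,0;0,0,0,0,0;0,0,0,0,0' | python3 shift.py; echo '0.4,0,0,0,0;0,0,0,0,0;0,0,0,0,0' | python3 shift.py; done; python3 go.py -45 -8 37 0 p
```

```text
clock: 21.8
ee_pos: [522.4, 36.9, 37.2]
tcp_rot: [-180.0, 0.0, 10.2]
contact_force: [-0.4, 0.5, -2.0]
width: 43.8
finger_force: 62.8
clock: 22.1
ee_pos: [524.8, 37.5, 37.4]
tcp_rot: [-180.0, -0.0, 10.3]
contact_force: [-0.8, -0.3, -1.6]
width: 43.6
finger_force: 62.8
clock: 22.4
ee_pos: [526.8, 37.8, 37.3]
tcp_rot: [180.0, -0.0, 10.3]
contact_force: [-0.8, 0.9, -3.0]
width: 43.9
finger_force: 62.8
t 22.4 pos [526.8  37.8  37.3] rot [180.    -0.    10.26] w 43.9 F [-0.8  0.9 -3. ] q7 -77.0 target [532.1  39.2  37. ]
now axes [ 5.4 -0.5  0.3] turn 0.16 | target axes [ 5.4 -0.5  0.3]
```

```bash
echo '0,0,0.2,0,0;0,0,0,0,0;0,0,0,0,0' | python3 shift.py; echo '0,0,0.14,0,0;0,0,0,0,0;0,0,0,0,0' | python3 shift.py;echo '0.4,0,0,0,0;0,0,0,0,0;0,0,0,0,0' | python3 shift.py; echo '0.4,0,0,0,0;0,0,0,0,0;0,0,0,0,0' | python3 shift.py; python3 go.py -45 -8 37 0 p
```

```text
clock: 22.7
ee_pos: [526.7, 37.8, 36.2]
tcp_rot: [-180.0, 0.0, 10.3]
contact_force: [0.2, 0.5, -2.2]
width: 43.9
finger_force: 62.8
clock: 23.0
ee_pos: [526.9, 37.8, 35.7]
tcp_rot: [-180.0, -0.0, 10.3]
contact_force: [0.0, -1.1, -1.2]
width: 43.6
finger_force: 63.1
clock: 23.3
ee_pos: [529.2, 38.2, 35.7]
tcp_rot: [180.0, -0.0, 10.3]
contact_force: [0.5, 1.3, -1.8]
width: 43.9
finger_force: 63.0
clock: 23.6
ee_pos: [531.0, 38.6, 35.7]
tcp_rot: [180.0, -0.0, 10.3]
contact_force: [0.1, -0.7, -0.7]
width: 43.8
finger_force: 63.1
t 23.6 pos [531.   38.6  35.7] rot [ 1.800e+02 -4.000e-02  1.026e+01] w 43.8 F [ 0.1 -0.7 -0.7] q7 -77.0 target [532.1  39.2  37. ]
now axes [ 1.2 -0.5 -1.3] turn 0.16 | target axes [ 1.2 -0.5 -1.3]
```

Touching the bed lightly. Now I advance to the end stop.

```bash
for i in 1; do echo '0.3,0,0,0,0;0,0,0,0,0;0,0,0,0,0' | python3 shift.py|sed -n '2p;4p'; echo '0.3,0,0,0,0;0,0,0,0,0;0,0,0,0,0' | python3 shift.py|sed -n '2p;4p'; echo '0.3,0,0,0,0;0,0,0,0,0;0,0,0,0,0' | python3 shift.py|sed -n '2p;4p'; done; python3 go.py -45 0 36 0 p
```

```text
ee_pos: [532.0, 38.7, 35.7]
contact_force: [-2.6, -0.1, 2.2]
ee_pos: [532.0, 38.7, 35.7]
contact_force: [-7.6, -0.6, 8.2]
ee_pos: [532.0, 38.7, 35.7]
contact_force: [-12.6, -2.7, 12.4]
t 24.5 pos [532.   38.7  35.7] rot [-179.93    0.4    10.25] w 43.8 F [-12.6  -2.7  12.4] q7 -77.0 target [530.7  47.1  36. ]
now axes [ 0.2 -8.5 -0.3] turn 0.15 | target axes [ 0.2 -8.5 -0.3]
```

```bash
echo '-0.9,0,-0.06,0,0;0,0,0,0,0;0,0,0,0,0' | python3 shift.py|sed -n '2,4p'; echo '0,-0.6,0,0,0;0,-0.6,0,0,0;0,0,0,0,0;0,0,0,0,0' | python3 shift.py|sed -n '2,4p';  echo '0,-0.3,0,0,0;0,0,0,0,0;0,0,0,0,0' | python3 shift.py|sed -n '2,4p';  echo '0,-0.3,0,0,0;0,0,0,0,0;0,0,0,0,0' | python3 shift.py|sed -n '2,4p'; python3 go.py -45 0 36 0 p
```

```text
ee_pos: [530.8, 38.6, 35.8]
tcp_rot: [-180.0, -0.0, 10.3]
contact_force: [-0.4, -0.2, -1.9]
ee_pos: [529.7, 44.8, 35.9]
tcp_rot: [-180.0, -0.0, 10.3]
contact_force: [-0.2, -0.2, -1.9]
ee_pos: [529.4, 45.9, 35.9]
tcp_rot: [-180.0, -0.0, 10.3]
contact_force: [0.3, 0.2, -2.6]
ee_pos: [529.1, 47.4, 35.9]
tcp_rot: [-180.0, -0.0, 10.3]
contact_force: [-0.0, -0.7, -2.2]
t 25.8 pos [529.1  47.4  35.9] rot [-179.99   -0.     10.26] w 43.9 F [-0.  -0.7 -2.2] q7 -78.0 target [530.7  47.1  36. ]
now axes [ 1.5  0.6 -0.1] turn 0.16 | target axes [ 1.5  0.6 -0.1]
```

Units first: shifts go in units of 5 mm and turns go in units of 2 degrees. So -1 mm is -0.2.

```bash
for i in 1; do echo '0,-0.2,0,0,0;0,0,0,0,0;0,0,0,0,0' | python3 shift.py|sed -n '2,4p';  echo '0,-0.2,0,0,0;0,0,0,0,0;0,0,0,0,0' | python3 shift.py|sed -n '2,4p'; echo '0,-0.2,0,0,0;0,0,0,0,0;0,0,0,0,0' | python3 shift.py|sed -n '2,4p'; done; python3 go.py -45 0 36 0 p; python3 -c "
from cell import manip;print(manip.get_obs()['torque'])"
```

```text
ee_pos: [528.9, 48.5, 35.9]
tcp_rot: [-180.0, -0.0, 10.3]
contact_force: [-0.0, 0.7, -2.6]
ee_pos: [528.8, 49.4, 35.9]
tcp_rot: [-180.0, -0.0, 10.3]
contact_force: [0.2, 0.1, -2.8]
ee_pos: [528.7, 49.7, 35.9]
tcp_rot: [180.0, -0.0, 10.2]
contact_force: [0.5, -2.1, -3.1]
t 26.7 pos [528.7  49.7  35.9] rot [ 1.7997e+02 -1.0000e-02  1.0220e+01] w 43.8 F [ 0.5 -2.1 -3.1] q7 -79.0 target [530.7  47.1  36. ]
now axes [ 1.5  2.9 -0. ] turn 0.12 | target axes [ 1.5  2.9 -0.1]
[-0.44776475 -0.03773573 -0.02888313]
```

```bash
cat > st.py <<'E'
from h import *
o=manip.get_obs();a=R.from_euler("z",-10.2,degrees=True)
print(round(o["clock"],1),o["ee_pos"].round(2),o["tcp_rot"].round(2),"Fpress",a.apply(o["contact_force"]).round(1),"M",a.apply(o["torque"]).round(2),"w",round(o["width"],1))
E
for i in 1; do echo '0.3,0,0.04,0,0;0.2,0,0,0,0;0,0,0,0,0;0,0,0,0,0' | python3 shift.py>/dev/null; python3 st.py;  echo '0.3,-0.1,0,0,0;0,0,0,0,0;0,0,0,0,0' | python3 shift.py>/dev/null; python3 st.py; echo '0.3,-0.1,0,0,0;0,0,0,0,0;0,0,0,0,0' | python3 shift.py>/dev/null; python3 st.py; done
```

```text
27.1 [529.91  49.96  35.69] [1.7999e+02 1.6000e-01 1.0230e+01] Fpress [-4.9 -2.6  3.2] M [-0.55  0.88 -0.01] w 43.5
27.4 [529.91  49.97  35.69] [179.99   0.34  10.21] Fpress [-10.6  -3.3   7.6] M [-0.72  1.7   0.04] w 43.9
27.7 [529.89  49.98  35.67] [179.99   0.53  10.2 ] Fpress [-14.3  -4.   12.6] M [-0.9   2.52  0.07] w 43.8
```

Converted, -1.5 mm is -0.3, 0.5 mm is 0.1.

```bash
echo '0.1,-0.3,0,0,0;0,0,0,0,0;0,0,0,0,0' | python3 shift.py>/dev/null; python3 st.py; echo '0,0,0,-0.1,0;0,0,0,0,0;0,0,0,0,0' | python3 shift.py>/dev/null; python3 st.py; echo '0,0,0,-0.1,0;0,0,0,0,0;0,0,0,0,0' | python3 shift.py>/dev/null; python3 st.py; echo '0,0,0,-0.1,0;0,0,0,0,0;0,0,0,0,0' | python3 shift.py>/dev/null; python3 st.py; echo '0,0,0,-0.1,0;0,0,0,0,0;0,0,0,0,0' | python3 shift.py>/dev/null; python3 st.py
```

```text
28.0 [529.91  50.    35.7 ] [179.9    0.57  10.15] Fpress [-15.9  -6.3  12.9] M [-1.29  2.7   0.22] w 44.0
28.3 [529.9   50.    35.67] [179.93   0.56  10.27] Fpress [-15.8  -7.1  13.6] M [-1.16  2.75 -0.22] w 43.5
28.6 [529.96  49.93  35.69] [179.94   0.56  10.41] Fpress [-16.4  -6.   13.8] M [-1.24  2.72 -0.48] w 43.6
28.9 [529.99  49.82  35.67] [179.94   0.55  10.59] Fpress [-15.   -6.8  12.8] M [-1.28  2.7  -0.59] w 43.8
29.2 [530.04  49.7   35.66] [179.94   0.55  10.78] Fpress [-14.8  -6.   12.8] M [-1.34  2.65 -0.54] w 43.8
```

Yaw sweep: Mz changes sign steeply at 10.15–10.27°, then saturates as the bar pivots off the stops. I'll check the other side to bracket the flush angle.

Converted, 0.5 degrees is 0.25.

```bash
echo '0,0,0,0.25,0;0,0,0,0.1,0;0,0,0,0,0' | python3 shift.py>/dev/null; python3 st.py; echo '0,0,0,0.1,0;0,0,0,0,0;0,0,0,0,0' | python3 shift.py>/dev/null; python3 st.py; echo '0,0,0,0.1,0;0,0,0,0,0;0,0,0,0,0' | python3 shift.py>/dev/null; python3 st.py; echo '0,0,0,0.1,0;0,0,0,0,0;0,0,0,0,0' | python3 shift.py>/dev/null; python3 st.py; echo '0,0,0,0.1,0;0,0,0,0,0;0,0,0,0,0' | python3 shift.py>/dev/null; python3 st.py
```

```text
29.5 [529.94  49.91  35.67] [179.88   0.57  10.32] Fpress [-15.9  -7.1  13.9] M [-1.3   2.75  0.5 ] w 43.8
29.8 [529.9   50.05  35.7 ] [179.89   0.57  10.13] Fpress [-16.3  -6.7  13. ] M [-1.25  2.72  0.49] w 43.8
30.1 [529.81  50.13  35.68] [179.89   0.58   9.93] Fpress [-16.8  -7.   13.8] M [-1.21  2.79  0.53] w 43.7
30.4 [529.74  50.23  35.67] [179.89   0.59   9.74] Fpress [-16.5  -6.5  13.8] M [-1.18  2.81  0.57] w 44.0
30.7 [529.66  50.39  35.69] [179.9    0.6    9.56] Fpress [-17.6  -6.6  14.1] M [-1.2   2.83  0.58] w 44.0
```

```bash
cat >> st.py <<'E'
p=a.apply(o["ee_pos"]-[530,50,35.7]);print("   yaw",o["tcp_rot"][2].round(2),"press xy",p[:2].round(2))
E
for i in 1; do echo '0,0,0,-0.25,0;0,0,0,-0.2,0;0,0,0,0,0' | python3 shift.py>/dev/null; python3 st.py; echo '0,0,0,-0.25,0;0,0,0,0,0;0,0,0,0,0' | python3 shift.py>/dev/null; python3 st.py; echo '0,0,0,-0.2,0;0,0,0,0,0;0,0,0,0,0' | python3 shift.py>/dev/null; python3 st.py; echo '0,0,0,-0.2,0;0,0,0,0,0;0,0,0,0,0' | python3 shift.py>/dev/null; python3 st.py; echo '0,0,0,-0.2,0;0,0,0,0,0;0,0,0,0,0' | python3 shift.py>/dev/null; python3 st.py; echo '0,0,0,-0.2,0;0,0,0,0,0;0,0,0,0,0' | python3 shift.py>/dev/null; python3 st.py; done
```

```text
31.0 [529.87  50.03  35.69] [179.95   0.56  10.22] Fpress [-16.2  -6.4  13.3] M [-1.21  2.78 -0.46] w 43.9
   yaw 10.22 press xy [-0.12  0.05]
31.3 [530.05  49.78  35.67] [179.93   0.55  10.7 ] Fpress [-15.   -8.   13.4] M [-1.34  2.66 -0.46] w 44.0
   yaw 10.7 press xy [ 0.01 -0.22]
31.6 [530.11  49.56  35.67] [179.94   0.54  11.03] Fpress [-14.5  -8.4  12.8] M [-1.39  2.63 -0.76] w 44.1
   yaw 11.03 press xy [ 0.03 -0.45]
31.9 [530.15  49.32  35.67] [179.95   0.53  11.33] Fpress [-15.1  -7.   12.9] M [-1.45  2.66 -1.22] w 43.8
   yaw 11.33 press xy [ 0.02 -0.7 ]
32.2 [530.2   48.82  35.68] [179.93   0.53  11.66] Fpress [-15.4  -8.5  12.9] M [-1.61  2.67 -1.43] w 43.6
   yaw 11.66 press xy [-0.01 -1.2 ]
32.5 [530.09  48.61  35.68] [179.93   0.55  12.05] Fpress [-15.3  -8.3  12.5] M [-1.73  2.91 -1.5 ] w 43.7
   yaw 12.05 press xy [-0.16 -1.38]
```

The kinematics show the true flush angle is nearer 10.9–11.2°: press-x peaks there and Mz leaves its friction plateau. I'll turn back below it, push a bit harder, and then come up to the middle of the transition.

```bash
for i in 1; do echo '0,0,0,0.5,0;0,0,0,0.4,0;0.4,-0.4,0,0,0;0,0,0,0,0;0,0,0,0,0' | python3 shift.py>/dev/null; python3 st.py; echo '0,0,0,-0.2,0;0,0,0,0,0;0,0,0,0,0' | python3 shift.py>/dev/null; python3 st.py; echo '0,0,0,-0.1,0;0,0,0,0,0;0,0,0,0,0' | python3 shift.py>/dev/null; python3 st.py; echo '0,0,0,-0.1,0;0,0,0,0,0;0,0,0,0,0' | python3 shift.py>/dev/null; python3 st.py; echo '0,0,0,-0.1,0;0,0,0,0,0;0,0,0,0,0' | python3 shift.py>/dev/null; python3 st.py; done
```

```text
33.0 [529.83  49.86  35.65] [179.79   0.82  10.63] Fpress [-21.1 -11.5  19.4] M [-1.99  3.93  0.45] w 43.6
   yaw 10.63 press xy [-0.19 -0.1 ]
33.3 [529.89  49.83  35.67] [179.84   0.8   10.86] Fpress [-21.1 -11.3  19.2] M [-1.99  3.89 -0.33] w 44.1
   yaw 10.86 press xy [-0.14 -0.14]
33.6 [529.87  49.8   35.65] [179.87   0.8   10.98] Fpress [-20.4 -10.   19.6] M [-1.95  3.92 -0.72] w 43.8
   yaw 10.98 press xy [-0.16 -0.17]
33.9 [529.94  49.72  35.66] [179.87   0.79  11.13] Fpress [-20.4 -10.4  18.4] M [-1.94  3.88 -0.9 ] w 43.8
   yaw 11.13 press xy [-0.11 -0.26]
34.2 [529.99  49.66  35.66] [179.88   0.79  11.29] Fpress [-20.4 -10.1  18.1] M [-2.    3.87 -1.07] w 43.8
   yaw 11.29 press xy [-0.07 -0.34]
```

```bash
for i in 1; do echo '0,0,0,-0.075,0;0,0,0,0,0;0,0,0,0,0;0,0,0,0,0' | python3 shift.py>/dev/null; python3 st.py; echo '0,0,0,-0.075,0;0,0,0,0,0;0,0,0,0,0;0,0,0,0,0' | python3 shift.py>/dev/null; python3 st.py; echo '0,0,0,0,0;0,0,0,0,0;0,0,0,0,0;0,0,0,0,0' | python3 shift.py>/dev/null; python3 st.py; done
python3 - <<'E'
from ov import *
v=[575.,57,np.radians(10.7)]
w=T(v,[[-15,0,0]])[0][:2].tolist()+[v[2]]
def bl(v,w): 
    A=overlay("",v,"top",207,138,297,250,5.3)
    B=overlay("",v,"scene",200,160,300,270,3.1)
    im=np.zeros((600,800,3),np.uint8);im[:A.shape[0],:A.shape[1]]=A;im[:B.shape[0],480:480+B.shape[1]]=B;return im
cv2.imwrite("pics/s1.png",bl(v,w))
E
```

```text
34.6 [529.98  49.61  35.64] [179.89   0.79  11.4 ] Fpress [-21.4 -10.4  17.8] M [-2.03  3.88 -1.23] w 44.0
   yaw 11.4 press xy [-0.09 -0.38]
35.0 [529.99  49.53  35.64] [179.9    0.78  11.49] Fpress [-20.2  -9.2  18.8] M [-2.03  3.84 -1.55] w 43.6
   yaw 11.49 press xy [-0.09 -0.46]
35.4 [529.98  49.6   35.65] [179.9    0.78  11.5 ] Fpress [-21.1 -10.3  19.1] M [-2.12  3.86 -1.5 ] w 44.0
   yaw 11.5 press xy [-0.09 -0.39]
```

View pics/s1.png

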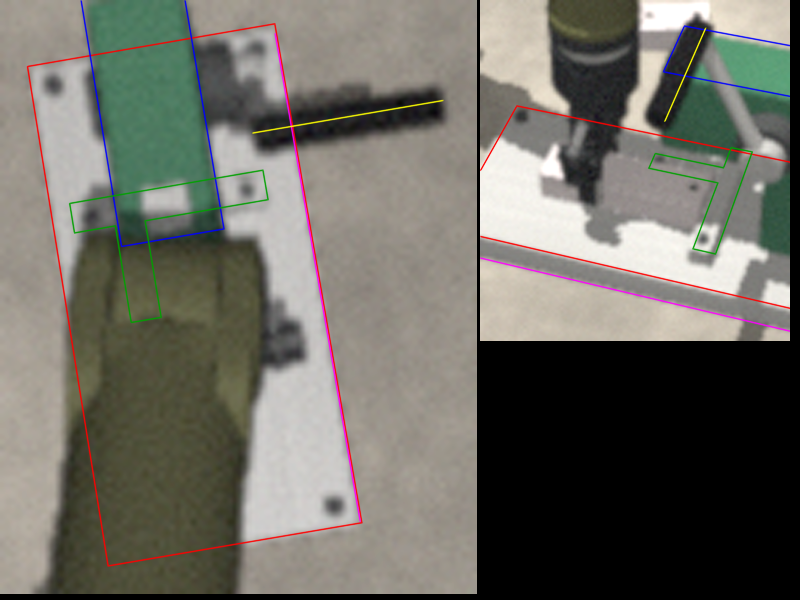

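The bar lies flat in the corner under the ram and the lever is up. At the last steps press-x stopped rising and Mz fell steeply, so the bar is flush on both faces. I'll ease the twist to mid-range and check that it holds.

```bash
echo '0,0,0,0.1,0;0,0,0,0,0;0,0,0,0,0;0,0,0,0,0' | python3 shift.py>/dev/null; python3 st.py;  echo '0,0,0,0,0;0,0,0,0,0;0,0,0,0,0;0,0,0,0,0;0,0,0,0,0;0,0,0,0,0;0,0,0,0,0;0,0,0,0,0' | python3 shift.py>/dev/null; python3 st.py
```

```text
35.9 [529.97  49.58  35.65] [179.88   0.79  11.37] Fpress [-20.5 -10.9  18.5] M [-2.01  3.92 -1.16] w 44.1
   yaw 11.37 press xy [-0.1  -0.41]
36.7 [529.97  49.58  35.65] [179.88   0.79  11.37] Fpress [-19.8  -9.6  17.9] M [-2.04  3.89 -1.14] w 43.9
   yaw 11.37 press xy [-0.1  -0.41]
```

```bash
echo '0,0,0,0.05,0;0,0,0,0,0;0,0,0,0,0;0,0,0,0,0;0,0,0,0,0' | python3 shift.py>/dev/null; python3 st.py; python3 -c "
from cell import manip;print(manip.finish_job())"
```

```text
37.2 [530.    49.6   35.65] [179.87   0.79  11.32] Fpress [-20.3 -10.7  17.3] M [-1.97  3.92 -0.93] w 43.9
   yaw 11.32 press xy [-0.07 -0.4 ]
the job is handed in; nothing more can be done
None
```

I pulled the lever down to its stop and let it back up with the bed empty, then handed the job in at 37 s with the long bar still held in the corner under the ram (about 20 N on the end stop, 10 N on the side stop); flushness rests on force and position readings, and the result came back without a verdict.

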